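# Hang a dip sampler in the slot between its neighbours

## Task

Take the orange-gripped dip sampler out of the draining stand and lower it through the gap between the two grey-gripped samplers hanging on the rack, until its hook drops into the slot of the black saddle on the rail and rests fully home, hanging straight. Feel for the slot with a light touch, never press hard on the rack, and leave the neighbours hanging where they are, brushing them lightly at most. Let go at the end.

Things in the scene. Friction and masses are not known exactly. Their poses are not given: they have to be found in the camera images.
- dipper: Orange-gripped steel dip sampler, 80 to 170 g, standing loose in the drain stand. Origin: middle of the hook's underside (top of its throat); z up, x from hook finger to stem. Hook: bridge 6 mm wide in y, z 0 to 6 mm; throat 16 mm wide (x -8 to 8); finger at x -13 to -8, down to z -14; stem at x 8 to 14, 8 mm wide in y. Lower it with finger on the robot's side of the rail.
- dipper_grip (a point): Middle of the orange grip tab, 37 mm above the sampler's origin: 12 mm thick (x), 16 mm wide (y), 50 mm tall (z 12 to 62 mm from the origin, on a thin neck). Grip it across its thickness, fingers on the +x and -x faces, so that they do not come between the neighbours.
- dipper_cup (a point): Middle of the flat bottom of the sampler's cup: a cylinder 28 mm in diameter, 30 mm tall, its axis 22 mm to the +x side of the origin, bottom 95 mm below the origin.
- left_dipper: Grey-gripped sampler, same shape and origin as the orange one, hanging loose on the rail 40 mm to the +y side of its middle, between two pins 8 mm high. Its grip's top stands 182 mm above the table.
- right_dipper: Grey-gripped sampler, same shape and origin as the orange one, hanging loose on the rail 40 mm to the -y side of its middle, between two pins 8 mm high. Its grip's top stands 182 mm above the table.
- drain_stand: White plastic stand, fixed. Origin: centre of its underside. Square well 31 x 31 mm round the sampler's cup, floor 6 mm up, rim 40 mm up; outside 43 x 43 mm, foot 66 x 66 mm.
- rack: Fixed rack. Origin: centre of its underside; x away from the robot (yaw up to 0.3 rad), y along the rail. Base 80 x 190 x 8 mm, posts at y -85 and +85 mm, 126 mm tall. Rail: flat bar on edge, 10 mm thick (x), 36 mm tall, top edge 120 mm above the table. Hooks: finger on the -x side, stem and cup on the +x side, 3 mm play each side. Rail and saddle are rigid; land at a few mm/s, over 25 N is too hard.
- rail_mid (a point): Middle of the rail's top edge, halfway between the neighbours; axes as the rack. Round here a black saddle is clamped on the rail: two flat cheeks, 8 mm high, each 15.5 mm long in y, 9 mm slot between them, open down to the rail. The slot's middle is up to 9.5 mm off this point along y and is not measured: beside it the bridge lands on a cheek, 8 mm high; slid over it, it drops in (1.5 mm play each side).

How it is judged:
On the way, in this order (a step that is already met when the one before it is completed fails the run):
1. the orange sampler is lifted clear of the drain stand (z of dipper in the frame of drain_stand above 0.15 m), for 0.1 s.
2. its hook is lowered over the rail between the neighbours (y of dipper in the frame of rail_mid between -0.015 and 0.015 m and x of dipper in the frame of rail_mid between -0.009 and 0.009 m and z of dipper in the frame of rail_mid below 0.0125 m), for 0.1 s.
At the end, for the whole second after the job is handed in: The orange sampler hangs at rest in the slot, bridge on the rail (height within 3 mm, within 12 mm of the gap's middle along the rail and 8 mm across), upright and square to the rail within 0.15 rad; both neighbours still hang at rest (height within 4 mm, upright within 0.15 rad) (y of dipper in the frame of rail_mid between -0.012 and 0.012 m and x of dipper in the frame of rail_mid between -0.008 and 0.008 m and z of dipper in the frame of rail_mid between -0.003 and 0.003 m and angle between each of dipper, left_dipper, right_dipper's own z axis and vertical below 0.15 rad and angle between the x axis of dipper and the x axis of rack, either way round below 0.15 rad and linear speed of each of dipper, left_dipper, right_dipper below 0.02 m/s and z of left_dipper in the frame of rail_mid between -0.003 and 0.004 m and z of right_dipper in the frame of rail_mid between -0.003 and 0.004 m); the robot touches nothing.
It fails at once if the sampler is pressed on the rack with more than 25 N (contact force between dipper and rack above 25 N).
It fails at once if a neighbour is dislodged (its hook moves 8 mm, or it swings past 0.25 rad) (distance of any of left_dipper, right_dipper from where it was at the start of the episode above 0.008 m or angle between any of left_dipper, right_dipper's own z axis and vertical above 0.25 rad).
It fails at once if a neighbour is pushed with more than 6 N by the sampler or the robot (contact force between any of dipper, the arm, the fingers and left_dipper above 6 N or contact force between any of dipper, the arm, the fingers and right_dipper above 6 N).
It fails at once if the robot presses on the rack with more than 25 N (contact force between any of the arm, the fingers and rack above 25 N).
It also fails if it takes over 72 s, if anything falls off the work surface, if the arm or the gripper's body presses on something with over 40 N, if the wrist force passes 120 N, or if a joint passes its speed limit or range.

## Robot

A 6-joint arm with a two-finger parallel gripper is mounted at the origin on a cart in front of the work surface, level with it; the furniture and walls round the work are solid. World frame = base frame: x ahead of the robot, y to its left, z up, the work surface at z = 0. Lengths are in m, angles in rad, forces in N, time in s.
With the tool pointing down it reaches from about 0.35 to 0.775 m from the base axis. Payload 5.5 kg.
Tool frame: the origin (TCP) lies at the very end of the fingers, on their centre line; the grasp point (between the pads) lies env.hold_point_z behind it (env.hold_point_z is the distance from the TCP to the grasp point, in m); z points along the fingers, y is the line along which they close (so a half turn about z gives the same grasp; the last joint's range is limited). The gripper opens to 85 mm and grips with 20 to 120 N. Pads are 22 mm wide; open, the fingers measure 114 mm over their backs; the gripper's body (76 mm by 85 mm) begins 54 mm behind the grasp point. The pads swing forward as they close: fully open they stand 13 mm farther back than shut.
Start: joints at [1.045, 0.313, 0.046, 1.304, 0, 1.431], TCP at [0.216, 0.533, 0.231] pointing down, gripper open.
Joint ranges: [-2.76, 2.76], [-0.86, 1.69], [-1.03, 1.26], [-2.2, 2.34], [-1.47, 1.5], [-3.14, 3.14]. Speed limits (rad/s): [2.57, 2.57, 3.14, 3.14, 3.14, 3.14].

## Interface

Orientations are given as a unit quaternion [w, x, y, z].
In Python, from workcell import env gives the robot as it stands.
- The arm moves only by the tool carry_out, never from a script. Its argument "steps" is a list of rows, each a list of 3 entries, a list of its own where there are three numbers: the turn, a rotation vector about the tool's x, y, z in degrees, then the shift along the tool's x, y, z in cm, then the closure in counts, from 0 (fully open) to 255 (shut). A call has exactly 8 rows; each row is the pose to reach, as a shift and turn from the pose commanded when the call began, along the tool's axes at that moment; what a row does not reach only later rows make up. A row lasts 1/8 s, in which the tool goes at most 62.5 mm and 10.7 degrees, less where a joint would pass 70% of its speed; a pose out of reach is approached as far as the arm can. A call with a gripper value outside its range is refused whole. The fingers move at their own pace and stop on an object; "force" is the grip in N (left out, the last holds). Time passes only in rows, so rows that repeat a pose let the fingers close, or fill a call up. It gives the time, the measured TCP pose, the force, the opening and the grip force at its end, in the units of the state.
- env.get_state(): the state, without advancing time (a new reading comes with each control period).
- env.read_camera(name): name is "side" or "top"; returns (picture, depth): 384x512x3 uint8, red, green, blue; 384x512 float32, m along the optical axis (not along the pixel's ray), 0 where there is no reading.
- env.get_calibration(name): a dict with "fx", "fy", "cx", "cy" (pixels), "origin" and "orientation" of the camera in the world. Camera axes: x right, y up, looking along -z (the intrinsics and any distortion apply to the point x, -y, -z); pixel columns grow to the right and rows downward; lengths in m; the calibration is good to about 2 mm. A picture is of the moment at which its call begins. get_calibration takes no time and is no camera call.
- env.hand_in(): hands the job in; it is judged then, once.
The state is a dict: "clock": time; "joint_pos": joint angles; "qvel": joint speeds; "tau": joint torques, N m; "tcp_pos": TCP position; "orientation": TCP orientation; "wrist_force": force on the tool from outside, world axes, zero at the start; "ft_torque": the same for the moment, N m; "finger_gap": finger opening in m; "grip_force": force on a finger pad.
Only numpy, scipy, OpenCV 4.12 (cv2) and the standard library are available. Lean on these libraries where they do the work, as an engineer would, in place of code of your own. Each camera call takes 0.05 s, during which the arm holds its last target. There are 200 camera calls.

## Working session

There is one attempt and no reset: what is moved stays moved. The work goes in short steps, Python scripts to look and compute and a tool call to move; the robot and the scene stay as the last step left them, time stands still between calls to the robot, and variables do not carry over. Pictures are saved under pics/ and viewed, at most 10 in all, crops included, and the job is handed in when it is done.

Besides the shell and the picture viewer there is one more tool, called after "Call:" as a command line: name --argument value ..., lists and objects as JSON in quotes. carry_out: Moves the arm, as the interface text tells. Its arguments: {"type":"object","properties":{"steps":{"type":"array","items":{"type":"array"}},"force":{"type":"number"}},"required":["steps"]}

```bash
mkdir -p pics
cat > h.py <<'E'
from workcell import env
import numpy as np, cv2
from scipy.spatial.transform import Rotation as R
def rot(q): return R.from_quat([q[1],q[2],q[3],q[0]]).as_matrix()
def cloud(n,d):
    c=env.get_calibration(n); v,u=np.mgrid[0:384,0:512]
    p=np.stack([(u-c['cx'])/c['fx']*d,-(v-c['cy'])/c['fy']*d,-d],-1)
    return p@rot(c['orientation']).T+np.array(c['origin'])
def proj(n,P):
    c=env.get_calibration(n); q=(np.atleast_2d(P)-c['origin'])@rot(c['orientation'])
    return np.stack([c['cx']+c['fx']*q[:,0]/-q[:,2],c['cy']-c['fy']*q[:,1]/-q[:,2]],-1)
E
python3 - <<'E'
from h import *
ims=[]
for n in('top','side'):
    p,d=env.read_camera(n); np.savez(n+'.npz',p=p,d=d); c=env.get_calibration(n);print(n,c)
    cv2.imwrite(f'pics/{n}0.png',cv2.resize(p[:,:,::-1],None,fx=1.5,fy=1.5))
print(env.hold_point_z,env.get_state())
E
```

```text
top {'fx': 459.0156571973586, 'fy': 459.0156571973586, 'cx': 262.7320806633597, 'cy': 184.60154965189383, 'origin': array([ 0.27335823, -0.05163782,  1.15401024]), 'orientation': array([-0.68307443, -0.07151928,  0.07858465,  0.72257786])}
side {'fx': 362.3621849907866, 'fy': 362.3621849907866, 'cx': 257.42590781857604, 'cy': 190.74065504682642, 'origin': array([ 0.05123486, -0.67714255,  0.4849932 ]), 'orientation': array([ 0.80076341,  0.50457022, -0.16188121, -0.27925138])}
0.0187 {'clock': 0.1, 'joint_pos': array([1.04540172e+00, 3.13920664e-01, 4.50938338e-02, 1.30357025e+00,
       1.39707614e-05, 1.43117368e+00]), 'qvel': array([-0.00024316, -0.00167769,  0.00281251,  0.00110708, -0.001007  ,
        0.00037606]), 'tau': array([ 4.40748190e-03, -4.81724381e+01,  2.99244905e+01,  1.27327011e-02,
       -1.48495650e-05,  9.77883161e-06]), 'tcp_pos': array([0.21615159, 0.53235016, 0.23050117]), 'orientation': array([-2.67857540e-04,  1.91692092e-01,  9.81454788e-01, -7.54255941e-04]), 'wrist_force': array([ 1.0407996 ,  0.08273072, -0.1292181 ]), 'ft_torque': array([ 0.00577407, -0.01913678,  0.00727535]), 'grip_force': 0.0, 'finger_gap': 0.08505481422095494}
```

View pics/top0.png

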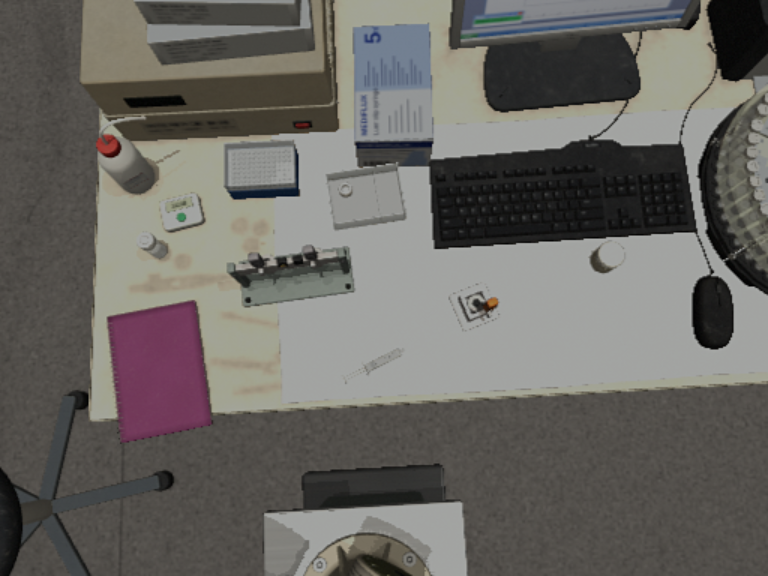

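View pics/side0.png

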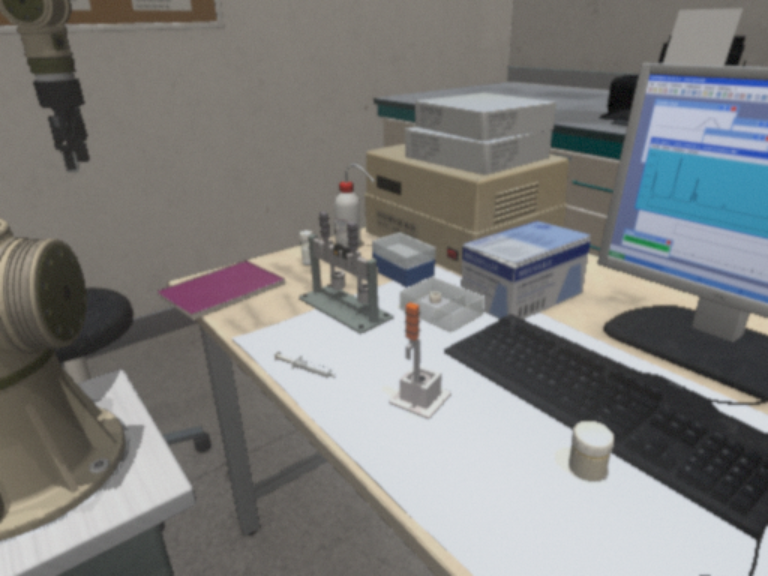

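Run:
```python
from h import *
T=np.load('top.npz');S=np.load('side.npz')
def crop(A,u,v,w,h,s): return cv2.resize(A['p'][v:v+h,u:u+w,::-1],(w*s,h*s),interpolation=cv2.INTER_CUBIC)
a=crop(T,145,155,100,60,5)
b=crop(S,195,135,75,90,4); c=crop(S,250,190,60,90,4); e=crop(T,292,180,50,50,4)
M=np.zeros((700,800,3),np.uint8); M[:300,:500]=a; M[:200,550:750]=e; M[300:660,:300]=b; M[300:660,350:590]=c
cv2.imwrite('pics/m.png',M[:, :][:660][:, :]) if 0 else cv2.imwrite('pics/m.png',cv2.resize(M,(680,595)))
for n,A in(('top',T),('side',S)):
    X=cloud(n,A['d']); hsv=cv2.cvtColor(A['p'],cv2.COLOR_RGB2HSV)
    m=(hsv[...,0]<16)&(hsv[...,1]>140)&(hsv[...,2]>90)&(X[...,2]>0.08)&(X[...,2]<.25)&(X[...,0]>.2)&(X[...,0]<.6)&(abs(X[...,1])<.3)&(A['d']>0)
    v,u=np.nonzero(m);P=X[m];print(n,len(P),u.min(),u.max(),v.min(),v.max(),P.min(0),P.max(0),np.median(P,0))
X=cloud('top',T['d'])
sub=X[155:215,145:245]
for lo,hi in((.17,.2),(.122,.135),(.112,.1215),(.03,.05),(.004,.012)):
    for nm,Y in(('rack',sub),('stand',X[180:230,292:342])):
        q=Y[(Y[...,2]>lo)&(Y[...,2]<hi)]
        if len(q): print(nm,lo,hi,len(q),q.min(0).round(4),q.max(0).round(4),q.mean(0).round(4))
```

```text
top 16 325 331 199 204 [ 0.43569294 -0.21552328  0.15990367] [ 0.44655587 -0.20136626  0.16710573] [ 0.44026238 -0.20816312  0.16470825]
side 29 271 277 202 207 [ 0.43610075 -0.21867478  0.15594343] [ 0.44340711 -0.2059708   0.16296578] [ 0.43974083 -0.2133388   0.16070796]
rack 0.17 0.2 100 [0.5191 0.0486 0.171 ] [0.5382 0.1443 0.1869] [0.5276 0.0967 0.1812]
rack 0.122 0.135 250 [0.5126 0.007  0.122 ] [0.5461 0.187  0.1335] [0.5298 0.0967 0.1265]
stand 0.122 0.135 11 [ 0.4347 -0.2152  0.122 ] [ 0.4471 -0.1995  0.1347] [ 0.4393 -0.2049  0.1292]
rack 0.112 0.1215 154 [0.5126 0.0083 0.112 ] [0.5413 0.184  0.1215] [0.5288 0.0976 0.1181]
stand 0.112 0.1215 2 [ 0.4362 -0.2026  0.1133] [ 0.4517 -0.2003  0.1211] [ 0.4439 -0.2015  0.1172]
rack 0.03 0.05 40 [0.5168 0.0078 0.0312] [0.5435 0.1854 0.0498] [0.5291 0.1183 0.0393]
stand 0.03 0.05 237 [ 0.4371 -0.2266  0.0301] [ 0.4893 -0.1748  0.047 ] [ 0.4646 -0.1968  0.0393]
rack 0.004 0.012 1941 [ 0.4483 -0.0258  0.004 ] [0.6166 0.2306 0.012 ] [0.5244 0.0966 0.0079]
stand 0.004 0.012 573 [ 0.398  -0.2701  0.004 ] [ 0.5285 -0.1376  0.012 ] [ 0.4619 -0.1988  0.0064]
```

View pics/m.png

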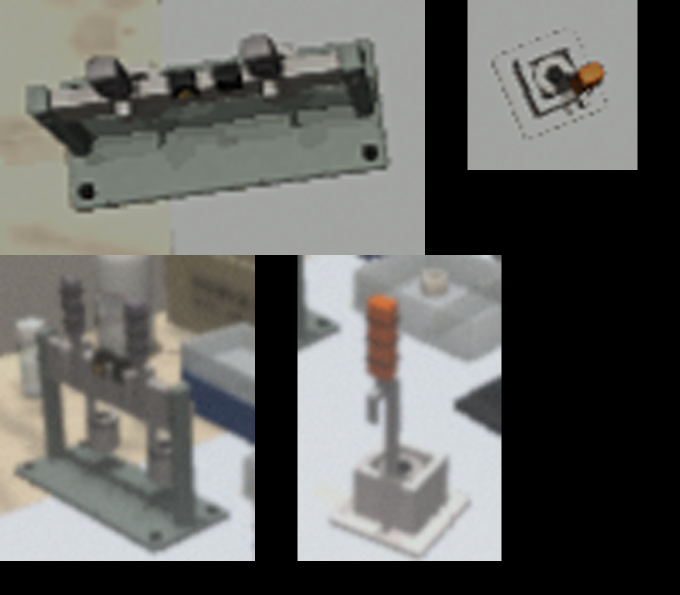

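Run:
```python
from h import *
T=np.load('top.npz');S=np.load('side.npz')
X=cloud('top',T['d'])
# stand rim
Y=X[180:230,292:342]; q=Y[(Y[...,2]>.034)&(Y[...,2]<.046)]
print('rim',cv2.minAreaRect((q[:,:2]*1e3).astype(np.float32)))
c=env.get_calibration('top'); Rm=rot(c['orientation'])
def at(n,u,v,z):
    c=env.get_calibration(n); d=rot(c['orientation'])@[(u-c['cx'])/c['fx'],-(v-c['cy'])/c['fy'],-1]
    return (c['origin']+d*(z-c['origin'][2])/d[2]).round(4)
f=lambda x,y:(145+x/4.25,155+y/4.25)
A=at('top',*f(75,210),.008);B=at('top',*f(388,165),.008);print('base corners',A,B,np.hypot(*(A-B)[:2]), 'yaw',np.arctan2(-(A-B)[0],(A-B)[1]))
for nm,x,y in(('postL',38,97),('postR',365,50)): print(nm,at('top',*f(x,y),.126))
for nm,x,y in(('slot',206,82),('cheekL',183,84),('cheekR',229,77)): print(nm,at('top',*f(x,y),.128))
sub=X[155:215,145:245]
q=sub[(sub[...,2]>.115)&(sub[...,2]<.132)]
r=cv2.minAreaRect((q[:,:2]*1e3).astype(np.float32));print('rail+posts',r)
y=q[:,1]; 
for s in range(1):
    k=np.polyfit(q[:,1],q[:,0],1); print('rail fit yaw',-k[0],'x at .097',np.polyval(k,.097),len(q))
g=sub[(sub[...,2]>.17)&(sub[...,2]<.2)]
for L in(g[g[:,1]>.097],g[g[:,1]<.097]): print('grip',len(L),L.mean(0).round(4),L.min(0).round(4),L.max(0).round(4))
for n,Z in(('top',T),('side',S)):
    W=cloud(n,Z['d']);hsv=cv2.cvtColor(Z['p'],cv2.COLOR_RGB2HSV)
    m=(hsv[...,0]<18)&(hsv[...,1]>110)&(np.hypot(W[...,0]-.44,W[...,1]+.208)<.03)&(W[...,2]>.08)
    P=W[m];print(n,len(P))
    for lo in(.1,.12,.14,.155):
        t=P[(P[:,2]>lo)&(P[:,2]<lo+.02)]
        if len(t):print(lo,len(t),t.mean(0).round(4),t.min(0).round(4),t.max(0).round(4))
```

```text
rim ((463.4144287109375, -200.81126403808594), (43.5484504699707, 43.3136100769043), 17.748706817626953)
base corners [0.4834 0.1853 0.008 ] [ 0.5002 -0.0018  0.008 ] 0.18785273487495463 yaw 0.08955140049875274
postL [0.5248 0.1802 0.126 ]
postR [0.5412 0.0028 0.126 ]
slot [0.5276 0.0892 0.128 ]
cheekL [0.5272 0.1016 0.128 ]
cheekR [0.5297 0.0767 0.128 ]
rail+posts ((528.9401245117188, 96.79553985595703), (25.86603355407715, 181.32369995117188), 4.992484092712402)
rail fit yaw 0.08492234335711893 x at .097 0.5297224513361272 382
grip 51 [0.5244 0.1357 0.181 ] [0.5191 0.1283 0.1712] [0.5327 0.1443 0.1861]
grip 49 [0.5309 0.0561 0.1813] [0.5259 0.0486 0.171 ] [0.5382 0.065  0.1869]
top 54
0.12 9 [ 0.4386 -0.2035  0.131 ] [ 0.4347 -0.2123  0.1219] [ 0.4437 -0.1995  0.1381]
0.14 14 [ 0.4382 -0.2049  0.1512] [ 0.4345 -0.2154  0.1405] [ 0.4417 -0.2     0.16  ]
0.155 38 [ 0.4414 -0.2071  0.1632] [ 0.4345 -0.2155  0.1551] [ 0.4487 -0.1998  0.1671]
side 109
0.1 7 [ 0.4386 -0.2153  0.1185] [ 0.4367 -0.2184  0.1169] [ 0.4402 -0.2099  0.1197]
0.12 26 [ 0.4393 -0.2148  0.1314] [ 0.4362 -0.2197  0.1208] [ 0.4432 -0.2084  0.1399]
0.14 53 [ 0.4394 -0.2147  0.1506] [ 0.4363 -0.2205  0.14  ] [ 0.4451 -0.2074  0.1595]
0.155 39 [ 0.4404 -0.2132  0.1601] [ 0.4361 -0.2187  0.1559] [ 0.4457 -0.2059  0.163 ]
```

Call:
carry_out --steps '[[[0,0,10],[-5,-3.7,0],0],[[0,0,20],[-10,-7.4,0],0],[[0,0,30],[-15,-11.1,0],0],[[0,0,40],[-20,-14.8,0],0],[[0,0,50.2],[-25,-18.5,0],0],[[0,0,50.2],[-29,-23,0],0],[[0,0,50.2],[-32,-28,0],0],[[0,0,50.2],[-35,-33,0],0]]' --force 40

```text
clock: 1.1
tcp_pos: [0.4165, 0.0934, 0.231]
orientation: [-0.0, 0.59, 0.807, -0.0]
wrist_force: [0.6, 0.1, -0.4]
finger_gap: 0.0856
grip_force: 0.0
```

```bash
cat >> h.py <<'E'
def delta(pos,yaw):  # tool y along yaw (deg), pointing down -> turn deg, shift cm
    s=env.get_state(); M=rot(s['orientation']); b=np.radians(yaw)
    y=np.array([np.cos(b),np.sin(b),0]); z=np.array([0,0,-1.]); W=np.stack([np.cross(y,z),y,z],1)
    print('t',s['clock'],'tcp',s['tcp_pos'].round(4),'yaw',np.degrees(np.arctan2(M[1,1],M[0,1])).round(2),'F',s['wrist_force'].round(2),'gap',s['finger_gap'])
    print('turn',np.degrees(R.from_matrix(M.T@W).as_rotvec()).round(2),'shift',((M.T@(np.array(pos)-s['tcp_pos']))*100).round(2))
E
python3 -c "
from h import *
delta([.4424,-.2075,.231],17.7)"
```

```text
t 1.1 tcp [0.4165 0.0934 0.231 ] yaw 17.7 F [ 0.55  0.11 -0.39] gap 0.08558088783677795
turn [-0.01 -0.01 -0.  ] shift [-29.46  -6.68  -0.  ]
```

Call:
carry_out --steps '[[[0,0,0],[-5.7,-1.3,0],0],[[0,0,0],[-11.4,-2.6,0],0],[[0,0,0],[-17.1,-3.9,0],0],[[0,0,0],[-22.8,-5.2,0],0],[[0,0,0],[-27,-6.2,0],0],[[0,0,0],[-29.5,-6.7,0],0],[[0,0,0],[-29.5,-6.7,1],0],[[0,0,0],[-29.5,-6.7,2],0]]'

```text
clock: 2.1
tcp_pos: [0.4418, -0.2052, 0.2101]
orientation: [-0.001, 0.59, 0.807, 0.0]
wrist_force: [0.1, 0.2, -0.7]
finger_gap: 0.0852
grip_force: 0.0
```

Run:
```python
from h import *
delta([.4424,-.2075,.122],17.7)
p,d=env.read_camera('side')
cv2.imwrite('pics/s1.png',cv2.resize(p[130:290,220:330,::-1],None,fx=5,fy=3.75) if 0 else cv2.resize(p[150:280,220:330,::-1],None,fx=4.5,fy=4.5))
```

```text
t 2.1 tcp [ 0.4418 -0.2052  0.2101] yaw 17.7 F [ 0.1   0.24 -0.7 ] gap 0.08518007784317969
turn [-0.04 -0.09 -0.  ] shift [-0.25 -0.    8.81]
```

View pics/s1.png

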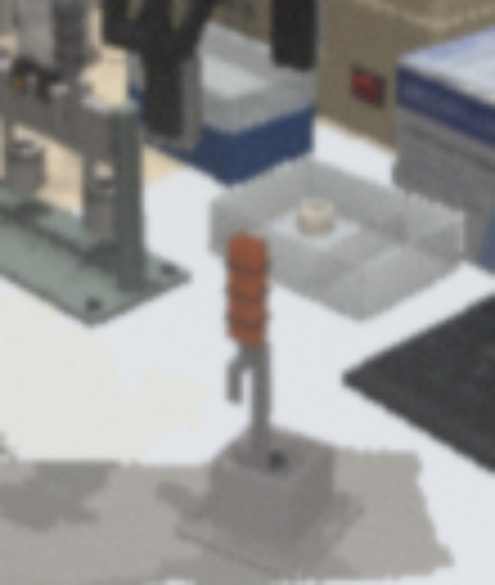

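Call:
carry_out --steps '[[[0,0,0],[-0.2,0,2.5],0],[[0,0,0],[-0.2,0,5],0],[[0,0,0],[-0.2,0,7],0],[[0,0,0],[-0.2,0,8.8],0],[[0,0,0],[-0.2,0,8.8],0],[[0,0,0],[-0.2,0,8.8],0],[[0,0,0],[-0.2,0,8.8],120],[[0,0,0],[-0.2,0,8.8],160]]' --force 40

```text
clock: 3.15
tcp_pos: [0.4434, -0.2082, 0.124]
orientation: [0.001, 0.59, 0.807, 0.0]
wrist_force: [0.1, 0.3, 0.0]
finger_gap: 0.0517
grip_force: 0.0
```

Call:
carry_out --steps '[[[0,0,0],[0,0,0],180],[[0,0,0],[0,0,0],200],[[0,0,0],[0,0,0],220],[[0,0,0],[0,0,0],240],[[0,0,0],[0,0,0],255],[[0,0,0],[0,0,0],255],[[0,0,0],[0,0,0],255],[[0,0,0],[0,0,0],255]]' --force 40

```text
clock: 4.15
tcp_pos: [0.4429, -0.208, 0.1233]
orientation: [-0.0, 0.59, 0.807, -0.0]
wrist_force: [-1.0, -0.2, 0.7]
finger_gap: 0.0116
grip_force: 39.0
```

Run:
```python
from h import *
delta([.4424,-.2075,.232],17.7);print(env.get_state()['ft_torque'],env.get_state()['grip_force'])
```

```text
t 4.15 tcp [ 0.4429 -0.208   0.1233] yaw 17.69 F [-1.04 -0.24  0.66] gap 0.011581021333080093
turn [-0.   -0.   -0.01] shift [  0.06  -0.03 -10.87]
[-0.09832719  0.13860102 -0.05248799] 39.01574671268463
```

Call:
carry_out --steps '[[[0,0,0],[0,0,-1],255],[[0,0,0],[0,0,-3],255],[[0,0,0],[0,0,-6],255],[[0,0,0],[0,0,-10],255],[[0,0,0],[0,0,-14],255],[[0,0,0],[0,0,-18],255],[[0,0,0],[0,0,-20],255],[[0,0,0],[0,0,-20],255]]' --force 50

```text
clock: 5.15
tcp_pos: [0.4437, -0.2084, 0.3252]
orientation: [0.002, 0.59, 0.807, 0.0]
wrist_force: [-0.0, -0.3, -2.6]
finger_gap: 0.0114
grip_force: 49.4
```

Run:
```python
from h import *
delta([.5277,.0959,.323],5.0)
p,d=env.read_camera('side');np.savez('s2.npz',p=p,d=d)
cv2.imwrite('pics/s2.png',cv2.resize(p[80:230,220:330,::-1],None,fx=4,fy=4))
```

```text
t 5.15 tcp [ 0.4437 -0.2084  0.3252] yaw 17.7 F [-0.04 -0.32 -2.55] gap 0.011365375965146153
turn [ 0.17  0.15 12.7 ] shift [26.43 17.25  0.19]
```

View pics/s2.png

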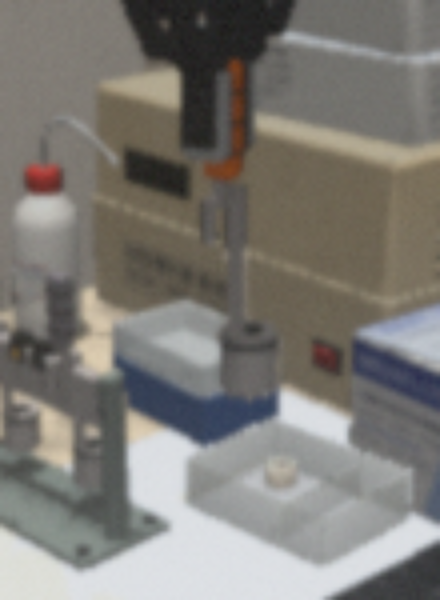

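Run:
```python
from h import *
fr=[env.read_camera('top') for _ in range(8)]
P=np.mean([f[0] for f in fr],0); D=np.median([f[1] for f in fr],0)
np.savez('top8.npz',P=P,D=D)
th=.087;c=np.array([.5297,.0952]);ex=np.array([np.cos(th),np.sin(th)]);ey=np.array([-np.sin(th),np.cos(th)])
def ortho(z):
    # columns: y +60..-60 mm left to right; rows: x +35..-35, 6px/mm
    ys=.06-np.arange(720)/6000; xs=.022-np.arange(264)/6000
    X,Y=np.meshgrid(xs,ys,indexing='ij'); W=c+X[...,None]*ex+Y[...,None]*ey
    W=np.concatenate([W,np.full(W.shape[:2]+(1,),z)],-1).reshape(-1,3)
    uv=proj('top',W).astype(np.float32).reshape(264,720,2)
    return cv2.remap(P.astype(np.float32),uv[...,0],uv[...,1],cv2.INTER_CUBIC)
o=[]
for z in(.128,.12):
    I=np.clip(ortho(z)*1.5,0,255).astype(np.uint8)[:,:,::-1].copy()
    for k in range(-50,60,10): cv2.putText(I,str(k),(360-6*k-8,12),0,.35,(0,255,255));cv2.line(I,(360-6*k,14),(360-6*k,24),(0,255,255))
    for k in(-20,-10,-5,0,5,10,20): cv2.line(I,(0,132-6*k),(8,132-6*k),(0,255,0));cv2.putText(I,str(k),(10,136-6*k),0,.35,(0,255,0))
    o.append(I)
    g=ortho(z).mean(2); print(z,[int(v) for v in g[132-18:132+18].mean(0)[360-6*30:360+6*30:6]])
cv2.imwrite('pics/o.png',np.vstack(o))
X=cloud('top',D.astype(np.float32)); q=X[155:215,145:245].reshape(-1,3); r=q[:,:2]-c; rx=r@ex;ry=r@ey
m=(abs(ry)>.05)&(abs(ry)<.075)&(q[:,2]>.113)&(q[:,2]<.126)&(abs(rx)<.03)
print('rail',m.sum(),rx[m].mean(),rx[m].min(),rx[m].max()); 
m=(abs(ry)<.028)&(q[:,2]>.122)&(q[:,2]<.135)&(abs(rx)<.03)
print('saddle',m.sum(),rx[m].mean(),rx[m].min(),rx[m].max(),ry[m].min(),ry[m].max())
```

```text
0.128 [119, 136, 139, 141, 142, 143, 143, 144, 145, 146, 146, 147, 138, 116, 88, 57, 38, 23, 22, 24, 24, 24, 23, 23, 24, 27, 27, 18, 19, 42, 77, 113, 130, 142, 148, 147, 141, 126, 98, 70, 42, 29, 23, 23, 26, 26, 27, 27, 27, 26, 25, 22, 15, 14, 46, 95, 125, 117, 91, 66]
0.12 [123, 122, 124, 125, 126, 128, 130, 133, 136, 138, 140, 129, 112, 86, 59, 38, 21, 18, 15, 16, 17, 19, 20, 21, 22, 20, 13, 18, 39, 69, 101, 120, 133, 134, 131, 130, 120, 98, 73, 43, 25, 14, 13, 18, 19, 20, 20, 21, 21, 20, 18, 9, 3, 29, 78, 118, 121, 105, 87, 70]
rail 101 0.001153887910669392 -0.00295295337938611 0.007220583862238764
saddle 90 0.001301839705402075 -0.0037885096883360798 0.006774057066550696 -0.025841484423593197 0.027690348606563376
```

View pics/o.png

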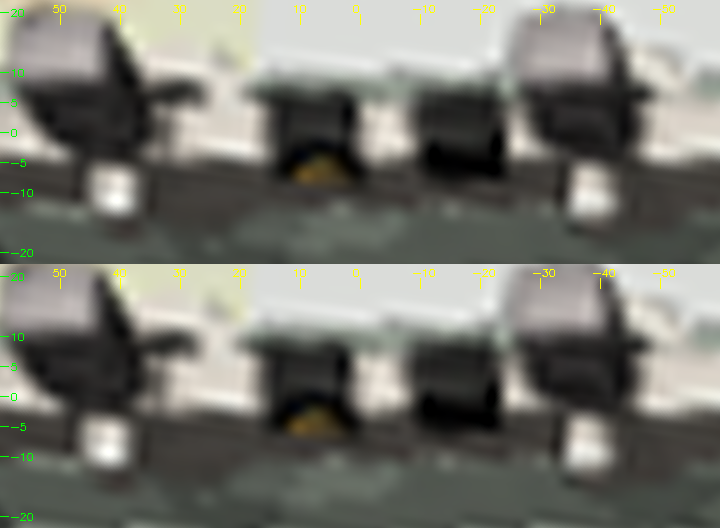

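Run:
```python
from h import *
delta([.532,.0907,.325],5.0)
```

```text
t 5.6 tcp [ 0.4427 -0.2078  0.3226] yaw 17.7 F [-1.16 -0.69 -0.45] gap 0.010920850908384742
turn [-0.04 -0.06 12.7 ] shift [25.73 17.58 -0.22]
```

Call:
carry_out --steps '[[[0,0,0],[0.8,0.5,-1],255],[[0,0,3],[4,2.7,-1],255],[[0,0,6],[8.5,5.8,-1],255],[[0,0,9],[13,8.9,-1],255],[[0,0,12],[17.5,12,-1],255],[[0,0,12.7],[21.5,14.7,-1],255],[[0,0,12.7],[24.5,16.7,-1],255],[[0,0,12.7],[25.7,17.6,-1],255]]'

```text
clock: 6.6
tcp_pos: [0.5327, 0.0927, 0.3338]
orientation: [0.0, 0.675, 0.738, 0.0]
wrist_force: [-0.2, -0.1, -1.6]
finger_gap: 0.0113
grip_force: 49.3
```

Call:
carry_out --steps '[[[0,0,0],[0,0,0],255],[[0,0,0],[0,0,0],255],[[0,0,0],[0,0,0],255],[[0,0,0],[0,0,0],255],[[0,0,0],[0,0,0],255],[[0,0,0],[0,0,0],255],[[0,0,0],[0,0,0],255],[[0,0,0],[0,0,0],255]]'

```text
clock: 7.6
tcp_pos: [0.5325, 0.0904, 0.3333]
orientation: [-0.0, 0.676, 0.737, 0.0]
wrist_force: [0.1, 0.4, -1.9]
finger_gap: 0.0115
grip_force: 49.3
```

Run:
```python
from h import *
delta([.532,.0907,.16],5.0)
p,d=env.read_camera('side');np.savez('s3.npz',p=p,d=d)
I=cv2.resize(p[70:230,170:280,::-1],None,fx=3.7,fy=3.7)
cv2.imwrite('pics/s3.png',I)
```

```text
t 7.6 tcp [0.5325 0.0904 0.3333] yaw 5.0 F [ 0.08  0.37 -1.93] gap 0.011521096155552456
turn [ 0. -0. -0.] shift [ 0.04 -0.05 17.33]
```

View pics/s3.png

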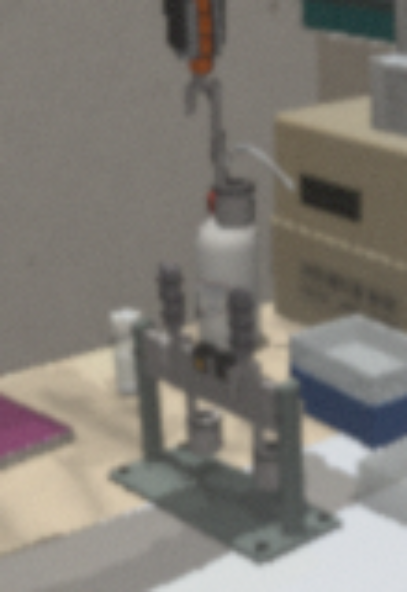

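Call:
carry_out --steps '[[[0,0,0],[0,-0.05,2],255],[[0,0,0],[0,-0.05,4.5],255],[[0,0,0],[0,-0.05,6.5],255],[[0,0,0],[0,-0.05,8],255],[[0,0,0],[0,-0.05,8.2],255],[[0,0,0],[0,-0.05,8.4],255],[[0,0,0],[0,-0.05,8.6],255],[[0,0,0],[0,-0.05,8.7],255]]'

```text
clock: 8.65
tcp_pos: [0.5323, 0.0903, 0.2467]
orientation: [0.0, 0.676, 0.737, 0.0]
wrist_force: [-1.1, 0.8, -1.1]
finger_gap: 0.0114
grip_force: 49.4
```

Call:
carry_out --steps '[[[0,0,0],[0,0,0.1],255],[[0,0,0],[0,0,0.2],255],[[0,0,0],[0,0,0.3],255],[[0,0,0],[0,0,0.4],255],[[0,0,0],[0,0,0.5],255],[[0,0,0],[0,0,0.5],255],[[0,0,0],[0,0,0.5],255],[[0,0,0],[0,0,0.5],255]]'

```text
clock: 9.65
tcp_pos: [0.532, 0.0903, 0.2414]
orientation: [0.0, 0.676, 0.737, 0.0]
wrist_force: [0.1, 1.0, -0.6]
finger_gap: 0.0115
grip_force: 49.4
```

Call:
carry_out --steps '[[[0,0,0],[0,0,0.1],255],[[0,0,0],[0,0,0.2],255],[[0,0,0],[0,0,0.3],255],[[0,0,0],[0,0,0.4],255],[[0,0,0],[0,0,0.5],255],[[0,0,0],[0,0,0.6],255],[[0,0,0],[0,0,0.7],255],[[0,0,0],[0,0,0.7],255]]'

```text
clock: 10.65
tcp_pos: [0.532, 0.0903, 0.2342]
orientation: [-0.0, 0.676, 0.737, -0.0]
wrist_force: [0.6, 0.1, -1.2]
finger_gap: 0.0112
grip_force: 49.4
```

Run:
```python
from h import *
delta([.532,.0907,.17],5.0)
p,d=env.read_camera('side');np.savez('s4.npz',p=p,d=d)
I=cv2.resize(p[110:220,190:260,::-1],None,fx=5.4,fy=5.4,interpolation=cv2.INTER_CUBIC)
cv2.imwrite('pics/s4.png',I)
```

```text
t 10.65 tcp [0.532  0.0903 0.2342] yaw 4.99 F [ 0.56  0.07 -1.21] gap 0.011241129489267367
turn [-0.01 -0.   -0.01] shift [0.04 0.01 6.42]
```

View pics/s4.png

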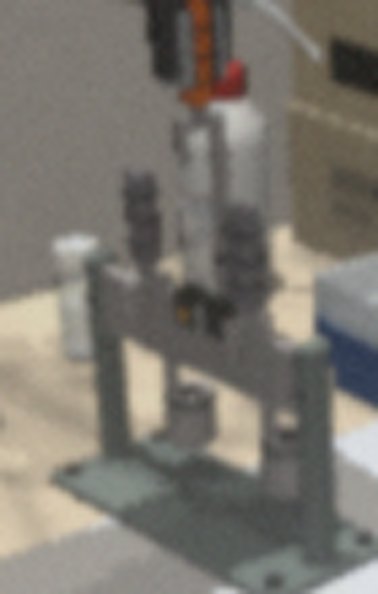

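Call:
carry_out --steps '[[[0,0,0],[0,0,0.7],255],[[0,0,0],[0,0,1.4],255],[[0,0,0],[0,0,2.1],255],[[0,0,0],[0,0,2.8],255],[[0,0,0],[0,0,3.5],255],[[0,0,0],[0,0,4.2],255],[[0,0,0],[0,0,4.9],255],[[0,0,0],[0,0,5.5],255]]'

```text
clock: 11.7
tcp_pos: [0.5319, 0.0903, 0.1788]
orientation: [-0.0, 0.676, 0.737, -0.0]
wrist_force: [0.3, 0.3, -1.3]
finger_gap: 0.0112
grip_force: 49.4
```

Call:
carry_out --steps '[[[0,0,0],[0,0,0.2],255],[[0,0,0],[0,0,0.4],255],[[0,0,0],[0,0,0.6],255],[[0,0,0],[0,0,0.8],255],[[0,0,0],[0,0,0.9],255],[[0,0,0],[0,0,1.0],255],[[0,0,0],[0,0,1.1],255],[[0,0,0],[0,0,1.2],255]]'

```text
clock: 12.7
tcp_pos: [0.532, 0.0903, 0.1673]
orientation: [0.0, 0.676, 0.737, 0.0]
wrist_force: [-0.7, 0.3, -1.7]
finger_gap: 0.0112
grip_force: 49.4
```

Call:
carry_out --steps '[[[0,0,0],[0,0,0.1],255],[[0,0,0],[0,0,0.2],255],[[0,0,0],[0,0,0.3],255],[[0,0,0],[0,0,0.4],255],[[0,0,0],[0,0,0.5],255],[[0,0,0],[0,0,0.6],255],[[0,0,0],[0,0,0.7],255],[[0,0,0],[0,0,0.8],255]]'

```text
clock: 13.7
tcp_pos: [0.532, 0.0903, 0.1592]
orientation: [-0.0, 0.676, 0.737, 0.0]
wrist_force: [-0.4, -0.1, -1.1]
finger_gap: 0.0115
grip_force: 49.4
```

Call:
carry_out --steps '[[[0,0,0],[0,0,0.1],255],[[0,0,0],[0,0,0.2],255],[[0,0,0],[0,0,0.3],255],[[0,0,0],[0,0,0.4],255],[[0,0,0],[0,0,0.5],255],[[0,0,0],[0,0,0.55],255],[[0,0,0],[0,0,0.6],255],[[0,0,0],[0,0,0.65],255]]'

```text
clock: 14.7
tcp_pos: [0.532, 0.0903, 0.1528]
orientation: [0.0, 0.676, 0.737, 0.0]
wrist_force: [1.5, 0.3, -1.8]
finger_gap: 0.0115
grip_force: 49.4
```

Call:
carry_out --steps '[[[0,0,0],[0,0,0.03],255],[[0,0,0],[0,0,0.06],255],[[0,0,0],[0,0,0.09],255],[[0,0,0],[0,0,0.12],255],[[0,0,0],[0,0,0.15],255],[[0,0,0],[0,0,0.18],255],[[0,0,0],[0,0,0.21],255],[[0,0,0],[0,0,0.24],255]]'

```text
clock: 15.7
tcp_pos: [0.532, 0.0903, 0.1504]
orientation: [-0.0, 0.676, 0.737, 0.0]
wrist_force: [-0.0, 0.4, -0.4]
finger_gap: 0.0112
grip_force: 49.4
```

Call:
carry_out --steps '[[[0,0,0],[0,0,0.02],255],[[0,0,0],[0,0,0.04],255],[[0,0,0],[0,0,0.06],255],[[0,0,0],[0,0,0.08],255],[[0,0,0],[0,0,0.08],255],[[0,0,0],[0,0,0.08],255],[[0,0,0],[0,0,0.08],255],[[0,0,0],[0,0,0.08],255]]'

```text
clock: 16.7
tcp_pos: [0.532, 0.0903, 0.1496]
orientation: [-0.0, 0.676, 0.737, 0.0]
wrist_force: [-0.1, 0.4, -1.4]
finger_gap: 0.0117
grip_force: 49.4
```

Call:
carry_out --steps '[[[0,0,0],[0,0,0.02],255],[[0,0,0],[0,0,0.04],255],[[0,0,0],[0,0,0.06],255],[[0,0,0],[0,0,0.08],255],[[0,0,0],[0,0,0.1],255],[[0,0,0],[0,0,0.1],255],[[0,0,0],[0,0,0.1],255],[[0,0,0],[0,0,0.1],255]]'

```text
clock: 17.7
tcp_pos: [0.532, 0.0903, 0.1486]
orientation: [-0.0, 0.676, 0.737, 0.0]
wrist_force: [0.3, -0.1, -0.9]
finger_gap: 0.0116
grip_force: 49.4
```

Call:
carry_out --steps '[[[0,0,0],[0,0,0.02],255],[[0,0,0],[0,0,0.04],255],[[0,0,0],[0,0,0.06],255],[[0,0,0],[0,0,0.08],255],[[0,0,0],[0,0,0.1],255],[[0,0,0],[0,0,0.12],255],[[0,0,0],[0,0,0.14],255],[[0,0,0],[0,0,0.14],255]]'

```text
clock: 18.7
tcp_pos: [0.532, 0.0903, 0.1472]
orientation: [-0.0, 0.676, 0.737, 0.0]
wrist_force: [-0.8, 0.4, -1.3]
finger_gap: 0.0114
grip_force: 49.4
```

Call:
carry_out --steps '[[[0,0,0],[0,0,0.02],255],[[0,0,0],[0,0,0.04],255],[[0,0,0],[0,0,0.06],255],[[0,0,0],[0,0,0.08],255],[[0,0,0],[0,0,0.1],255],[[0,0,0],[0,0,0.12],255],[[0,0,0],[0,0,0.14],255],[[0,0,0],[0,0,0.14],255]]'

```text
clock: 19.7
tcp_pos: [0.532, 0.0903, 0.1458]
orientation: [-0.0, 0.676, 0.737, 0.0]
wrist_force: [0.2, -0.3, -1.3]
finger_gap: 0.0113
grip_force: 49.4
```

Call:
carry_out --steps '[[[0,0,0],[0,0,0.03],255],[[0,0,0],[0,0,0.06],255],[[0,0,0],[0,0,0.09],255],[[0,0,0],[0,0,0.12],255],[[0,0,0],[0,0,0.15],255],[[0,0,0],[0,0,0.18],255],[[0,0,0],[0,0,0.21],255],[[0,0,0],[0,0,0.24],255]]'

```text
clock: 20.7
tcp_pos: [0.532, 0.0903, 0.1434]
orientation: [-0.0, 0.676, 0.737, 0.0]
wrist_force: [0.4, 0.6, -0.8]
finger_gap: 0.0113
grip_force: 49.4
```

Call:
carry_out --steps '[[[0,0,0],[0,0,0.02],255],[[0,0,0],[0,0,0.04],255],[[0,0,0],[0,0,0.06],255],[[0,0,0],[0,0,0.08],255],[[0,0,0],[0,0,0.1],255],[[0,0,0],[0,0,0.1],255],[[0,0,0],[0,0,0.1],255],[[0,0,0],[0,0,0.1],255]]'

```text
clock: 21.7
tcp_pos: [0.532, 0.0903, 0.1424]
orientation: [-0.0, 0.676, 0.737, 0.0]
wrist_force: [0.1, 0.5, -1.4]
finger_gap: 0.0114
grip_force: 49.4
```

Call:
carry_out --steps '[[[0,0,0],[0,0,0.01],255],[[0,0,0],[0,0,0.02],255],[[0,0,0],[0,0,0.03],255],[[0,0,0],[0,0,0.04],255],[[0,0,0],[0,0,0.05],255],[[0,0,0],[0,0,0.05],255],[[0,0,0],[0,0,0.05],255],[[0,0,0],[0,0,0.05],255]]'

```text
clock: 22.7
tcp_pos: [0.532, 0.0903, 0.1422]
orientation: [0.0, 0.676, 0.737, 0.0]
wrist_force: [-2.1, 0.8, 4.7]
finger_gap: 0.0109
grip_force: 50.3
```

Call:
carry_out --steps '[[[0,0,0],[0,0,-0.02],255],[[0,0,0],[0,0,-0.02],255],[[0,0,0],[0,0,-0.02],215],[[0,0,0],[0,0,-0.02],205],[[0,0,0],[0,0,-0.02],190],[[0,0,0],[0,0,-0.02],160],[[0,0,0],[0,0,-0.02],120],[[0,0,0],[0,0,-0.02],80]]' --force 20

```text
clock: 23.7
tcp_pos: [0.532, 0.0903, 0.1421]
orientation: [-0.0, 0.676, 0.737, 0.0]
wrist_force: [-0.4, 0.6, -1.3]
finger_gap: 0.0586
grip_force: 0.0
```

Call:
carry_out --steps '[[[0,0,0],[0,0,0],50],[[0,0,0],[0,0,0],50],[[0,0,0],[0,0,0],50],[[0,0,0],[0,0,-0.5],50],[[0,0,0],[0,0,-1.5],50],[[0,0,0],[0,0,-3],50],[[0,0,0],[0,0,-5],50],[[0,0,0],[0,0,-7],50]]'

```text
clock: 24.7
tcp_pos: [0.5323, 0.0903, 0.2139]
orientation: [0.0, 0.676, 0.737, 0.0]
wrist_force: [0.6, -0.2, 0.3]
finger_gap: 0.0683
grip_force: 0.0
```

Call:
carry_out --steps '[[[0,0,0],[0,0,-3],50],[[0,0,0],[0,-3,-6],50],[[0,0,0],[0,-8,-8],50],[[0,0,0],[0,-13,-8],50],[[0,0,0],[0,-15,-8],50],[[0,0,0],[0,-15,-8],50],[[0,0,0],[0,-15,-8],50],[[0,0,0],[0,-15,-8],50]]'

```text
clock: 25.7
tcp_pos: [0.3835, 0.0772, 0.2921]
orientation: [0.0, 0.676, 0.737, 0.0]
wrist_force: [-1.1, 0.2, -0.4]
finger_gap: 0.0686
grip_force: 0.0
```

Run:
```python
from h import *
print(env.get_state()['tcp_pos'],env.get_state()['finger_gap'])
p,d=env.read_camera('side')
a=cv2.resize(p[110:220,190:260,::-1],None,fx=5,fy=5,interpolation=cv2.INTER_CUBIC)
p,d=env.read_camera('top')
b=cv2.resize(p[150:210,150:240,::-1],None,fx=4.5,fy=4.5,interpolation=cv2.INTER_CUBIC)
M=np.zeros((550,800,3),np.uint8);M[:550,:350]=a;M[:270,380:785]=b
cv2.imwrite('pics/e.png',M)
X=cloud('top',d);c=np.array([.532,.0911]);m=(np.hypot(X[...,0]-c[0],X[...,1]-c[1])<.02)&(X[...,2]>.15)&(X[...,2]<.2)
print(m.sum(),X[m].max(0),X[m].mean(0))
```

```text
[0.383534   0.07723133 0.29212324] 0.06856447555011966
78 [0.54287391 0.09744907 0.18858433] [0.53410053 0.0890327  0.17376298]
```

View pics/e.png

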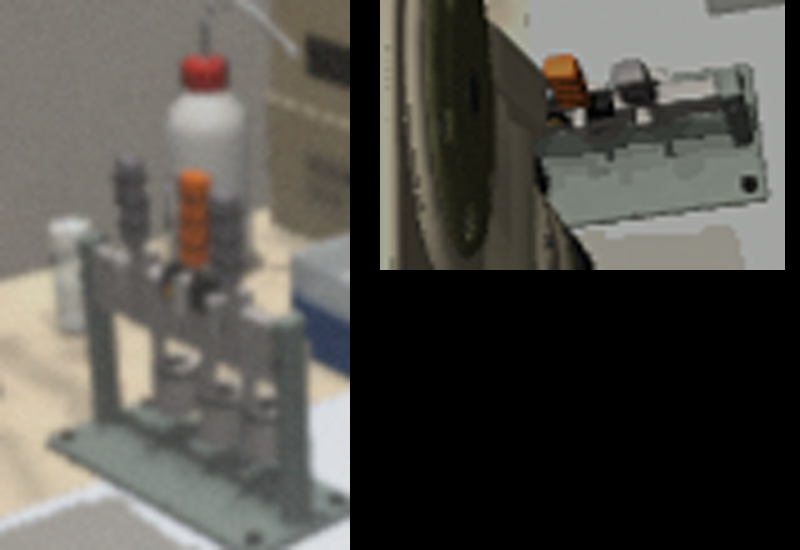

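The orange sampler hangs upright at about (195,215) in the side view, at the same height as its grey neighbours at (130,200) and (228,240). Its hook sits between the black cheeks, and the gripper is clear.

```bash
python3 -c "
from h import *
print(env.hand_in())"
```

```text
the job is handed in; nothing more can be done
None
```

I hung the orange sampler home in the saddle slot, let go of it and handed the job in; in the last pictures it and both neighbours hang straight, the wrist force never read above about 5 N, and no verdict came back.

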